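# Measure a cupboard pull in the bench gauge

## Task

Lift the bar pull up and off its two hooks and, without dropping it, lay its bar, legs down, in the two V-shaped rests of the bench gauge, between the sprung anvil and the open sliding jaw, and let go. Then slide the jaw shut (it has a thumb tab on top) until the pull is squeezed lengthwise between jaw and anvil and the anvil is pushed in about half of its 10 mm travel; never push the anvil right to its stop. Leave the pull lying in both rests, legs down, gripped in the gauge, and the other things where they are.

Things in the scene. Friction and masses are not known exactly. Their poses are not given: they have to be found in the camera images.
- rack: Fixed stand: wooden foot 100 x 150 x 14 mm, two steel wire hooks (6 mm wire) 84 mm apart along y. Origin on the worktop below the middle between the hook seats; x horizontal, square to the hung pull, from hook tips to posts; z up. Each hook is open above: seat 98 mm above the worktop, tip rising to 110 mm at x = -17 mm, post at x = +38 mm rising to 107 mm. Nothing is between or above the hooks.
- pull: U-shaped steel bar pull, 138 mm long, 31 mm high over its legs, 10 mm thick, about 85 g. Own y along the bar, own x from the feet of the legs to the bar (up while the legs hang down), own z across the thickness. Origin mid-length on one flat side (own z 0 to 10 mm), 15 mm above the feet. It hangs with its bar on the two hook seats, legs down. Legs: the last 13 mm at each end.
- pull_bar (a point): Middle of the pull's bar, where it is pinched across its 10 mm thickness from above; the bar is 9 mm high. 25.5 mm above the feet, 69 mm from either end. About 103 mm above the worktop while it hangs.
- gauge: Fixed bench gauge (large caliper): aluminium bed 105 x 280 mm, 8 mm thick, a steel beam along its far (+x) edge (x = 37 to 53 mm, top 22 mm high). Origin on the worktop at the middle of its length; y is the sliding direction, from the anvil at the -y end to the jaw at the +y end; z up. The measuring line runs along y at x = -10 mm, through the middles of the rests, the anvil face and the jaw face.
- gauge_rest (a point): Midway between the two V-shaped steel rests, level with their floors, 32 mm above the worktop. The rests, 66 mm apart along gauge y and 5 mm thick, have floors 14 mm wide and open upwards at 45 degrees to 36 mm. Axes as the gauge's. The pull's bar lies along y in both rests, its middle then 4.5 mm above this point; within 8 mm of it along y the pull is clear of anvil, jaw and rests.
- anvil (a joint): How far the sprung anvil is pushed in towards -y, m: 0 free, 0.010 at its stop. Spring about 0.9 N at 0 and 2.4 N at the stop.
- anvil_face (a point): Middle of the anvil's face, which looks to the gauge's +y: a steel plate 26 x 26 mm, 8 mm thick on a rod in a grey housing 42 mm high; it starts 2.5 mm above the bed. At gauge y = -90 mm when free.
- jaw (a joint): Position of the sliding jaw, m: the gap between the jaw's face and the free anvil's face is 120 mm plus this value; 0 to 0.070, starts between 0.045 and 0.065. It stays where it is left: dry friction 4 N.
- jaw_face (a point): Middle of the jaw's face, which looks to the gauge's -y, on the measuring line: a steel blade 10 mm thick, 54 mm long in x, its top 40 mm above the worktop.
- jaw_tab (a point): The black thumb tab on the jaw's carriage, over the beam: 12 mm in gauge y, 26 mm in x, stands free from the carriage top (44 mm long in y), 37 mm above the worktop, up to 79 mm; this point is in it, 62 mm above the worktop, 55 mm in +x and 22 mm in +y from point jaw_face. Pinch it along gauge y from above, or push it.
- pliers: Bystander: red pliers lying at the back left, 174 x 54 x 12 mm.
- loose_hinge_0: Bystander: cup hinge lying in the middle, 94 x 48 x 16 mm.
- loose_hinge_1: Bystander: cup hinge lying on the right, 94 x 48 x 16 mm.
- lighter: Bystander: green lighter lying at the front in the middle, 24 x 78 x 12 mm.
- tape_1: Bystander: small roll of dark tape lying on the right, 57 x 54 x 19 mm.

How it is judged:
By the outcome, as a careful person would: the job done as asked, in the order asked, and still so for the second after the job is handed in, with the robot touching nothing.
It also fails if it takes over 64 s, if anything falls off the work surface, if the arm or the gripper's body presses on something with over 40 N, if the wrist force passes 120 N, or if a joint passes its speed limit or range.

## Robot

A 7-joint arm with a two-finger parallel gripper is mounted at the origin on a cart in front of the work surface, level with it; the furniture and walls round the work are solid. World frame = base frame: x ahead of the robot, y to its left, z up, the work surface at z = 0. Lengths are in m, angles in rad, forces in N, time in s.
With the tool pointing down it reaches from about 0.4 to 0.85 m from the base axis. Payload 10.4 kg.
Tool frame: the origin (TCP) lies on the mounting face of the last link; the fingertips stand tcp_to_tips ahead of it and the grasp point (between the pads) lies 164 mm ahead of it (tcp_to_tips is the distance from the TCP to the fingertips, in m); z points along the fingers, y is the line along which they close (so a half turn about z gives the same grasp; the last joint's range is limited). The gripper opens to 87 mm and grips with 3 to 60 N. Pads are 19 mm wide; open, the fingers measure 117 mm over their backs; the gripper's body (75 mm by 190 mm) begins 51 mm behind the grasp point.
Start: joints at [-1.147, 0.332, -0.065, 1.46, 0.022, 1.35, -0.088], TCP at [0.27, 0.564, 0.405] pointing down, gripper open.
Joint ranges: [-2.6, 2.6], [-0.5, 2.12], [-1.47, 1.34], [0.16, 2.42], [-1.27, 4.41], [0.06, 2.06], [-2.6, 2.6]. Speed limits (rad/s): [2.22, 2.22, 2.79, 2.79, 3.14, 3.14, 3.14].

## Interface

Orientations are given as a unit quaternion [w, x, y, z].
In Python, from plant import * gives the robot as it stands. The module is installed in compiled form; this text tells all that it offers.
- The arm moves only by the tool carry_out, never from a script. Its argument "commands" is a list that holds one entry, the list of rows, each a list of 7 numbers: the shift along the tool's x, y, z scaled (see below), then the turn, a rotation vector about the tool's x, y, z scaled (see below), then the opening, from -1 (shut) to 1 (fully open). A call has 1 to 10 rows; each row is the pose to reach, as a shift and turn from the pose commanded when the call began, along the tool's axes at that moment, turning the shorter way round; what a row does not reach only later rows make up. The controller multiplies each number of a shift by 0.2 m and each number of a turn by 180 degrees. A row lasts 1/10 s, in which the tool goes at most 50 mm and 8.59 degrees, less where a joint would pass 70% of its speed; a pose out of reach is approached as far as the arm can. A call with a number of a shift or a turn outside -1 to 1 is refused whole. A call with a gripper value outside its range is refused whole. The fingers move at their own pace and stop on an object; "squeeze" is the grip in N (left out, the last holds). Time passes only in rows, so rows that repeat a pose let the fingers close. It gives the time, the measured TCP pose, the force, the opening and the grip force at its end, in the units of the state.
- sense(): the state, without advancing time (a new reading comes with each control period).
- read_camera(name): name is "scene" or "top" or "wrist"; returns (picture, depth): 384x512x3 uint8, red, green, blue; 384x512 float32, m along the optical axis (not along the pixel's ray), 0 where there is no reading.
- camera_info(name): a dict with "mtx" (3x3 intrinsics, pixels), "R" (3x3) and "t" (3): a world point X has camera coordinates R X + t; the wrist camera has in their place "T_tool_cam" (4x4, takes a point from camera to tool coordinates, whose origin is the TCP and whose axes are the flange's). Camera axes: x right, y down, z forward; pixel columns grow to the right and rows downward; lengths in m; the calibration is good to about 2 mm. The wrist camera is an equidistant fisheye: a pixel r from the principal point sees the ray r / f radians off the axis. A picture is of the moment at which its call begins: read the wrist's pose just before it. camera_info takes no time and is no camera call.
- sign_off(): hands the job in; it is judged then, once.
The state is a dict: "t": time; "joints": joint angles; "qvel": joint speeds; "effort": joint torques, N m; "tool_pos": TCP position; "ee_rot": TCP orientation; "force": force on the tool from outside, world axes, zero at the start; "torque": the same for the moment, N m; "finger_gap": opening from 0.0 (shut) to 1.0 (fully open); "grasp_force": force on a finger pad.
Only numpy, scipy, OpenCV 4.12 (cv2) and the standard library are available. Lean on these libraries where they do the work, as an engineer would, in place of code of your own. Each camera call takes 0.05 s, during which the arm holds its last target. There are 200 camera calls.

## Working session

There is one attempt and no reset: what is moved stays moved. The work goes in short steps, Python scripts to look and compute and a tool call to move; the robot and the scene stay as the last step left them, time stands still between calls to the robot, and variables do not carry over. Pictures are saved under pics/ and viewed, at most 10 in all, crops included, and the job is handed in when it is done.

Besides the shell and the picture viewer there is one more tool, called after "Request:" as name([rows], argument=value, ...), one row to a line, values as JSON. carry_out: Moves the arm, as the interface text tells. Its arguments: {"type":"object","properties":{"commands":{"type":"array"},"squeeze":{"type":"number"}},"required":["commands"]}

```bash
mkdir -p pics; python3 - <<'E'
from plant import *
import cv2,numpy as np
np.set_printoptions(precision=4,suppress=True)
s=sense();print(s)
for n in("scene","top"):
    p,d=read_camera(n);cv2.imwrite(f"pics/{n}0.png",p[:,:,::-1]);np.savez(f"{n}0.npz",p=p,d=d);print(n,camera_info(n))
p,d=read_camera("wrist");cv2.imwrite("pics/wrist0.png",p[:,:,::-1]);print(camera_info("wrist"))
E
```

```text
{'t': 0.0, 'joints': array([-1.1466,  0.3329, -0.0647,  1.461 ,  0.0216,  1.3499, -0.0885]), 'qvel': array([-0.0002,  0.0006,  0.001 , -0.0007,  0.0003, -0.0004, -0.0009]), 'effort': array([  0.0002, -62.3255,   0.0245, -38.989 ,  -0.0614,   0.0399,
         0.0002]), 'tool_pos': array([0.27  , 0.5635, 0.4039]), 'ee_rot': array([-0.0001,  0.2215,  0.9752, -0.0007]), 'force': array([-0.7611,  0.4655,  1.1242]), 'torque': array([0.0154, 0.0214, 0.0827]), 'grasp_force': 0.0, 'finger_gap': 1.00022624727413}
scene {'mtx': array([[373.5234,   0.    , 255.6305],
       [  0.    , 373.5234, 192.3381],
       [  0.    ,   0.    ,   1.    ]]), 'R': array([[ 0.5305, -0.8476, -0.0045],
       [-0.4863, -0.3   , -0.8207],
       [ 0.6943,  0.4376, -0.5714]]), 't': array([-0.3321,  0.2957,  1.064 ])}
top {'mtx': array([[378.5475,   0.    , 247.664 ],
       [  0.    , 378.5475, 191.6237],
       [  0.    ,   0.    ,   1.    ]]), 'R': array([[-0.021 , -0.9997, -0.0077],
       [-0.9952,  0.0216, -0.0957],
       [ 0.0959,  0.0057, -0.9954]]), 't': array([-0.0909,  0.5143,  1.135 ])}
{'mtx': array([[297.3186,   0.    , 256.5549],
       [  0.    , 297.3186, 196.4201],
       [  0.    ,   0.    ,   1.    ]]), 'T_tool_cam': array([[ 0.0001, -0.966 , -0.2585,  0.0707],
       [ 1.    ,  0.    ,  0.0004,  0.0003],
       [-0.0004, -0.2585,  0.966 ,  0.02  ],
       [ 0.    ,  0.    ,  0.    ,  1.    ]])}
```

View pics/top0.png

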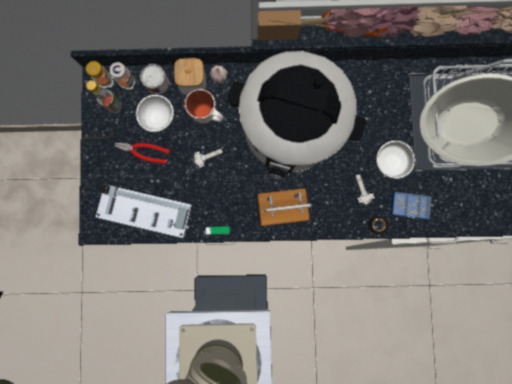

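View pics/scene0.png

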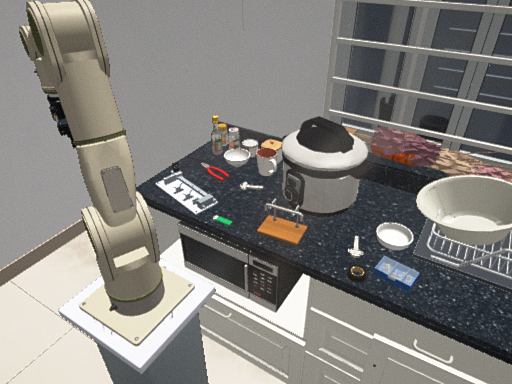

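```bash
cat > h.py <<'E'
from plant import *
import cv2,numpy as np
from scipy.spatial.transform import Rotation as Ro
np.set_printoptions(precision=4,suppress=True)
def rot(q): return Ro.from_quat([q[1],q[2],q[3],q[0]])
def ray(name,u,v,s=None):
    "world origin and unit direction(s) of pixel(s)"
    c=camera_info(name);K=c["mtx"];u=np.asarray(u,float);v=np.asarray(v,float)
    a=np.stack([(u-K[0,2])/K[0,0],(v-K[1,2])/K[1,1],np.ones_like(u)],-1)
    if name=="wrist":
        r=np.hypot(a[...,0],a[...,1]);k=np.where(r>1e-9,np.sin(r)/np.maximum(r,1e-9),1)
        a=np.stack([a[...,0]*k,a[...,1]*k,np.cos(r)],-1)
        T=c["T_tool_cam"];Rt=rot(s["ee_rot"]).as_matrix()
        return Rt@T[:3,3]+s["tool_pos"],a@(Rt@T[:3,:3]).T
    return -c["R"].T@c["t"],a@c["R"]/np.linalg.norm(a,axis=-1,keepdims=True)
def onz(name,u,v,z,s=None):
    o,d=ray(name,u,v,s);return o+d*((z-o[2])/d[...,2])[...,None]
def tri(o1,d1,o2,d2):
    A=np.stack([d1,-d2],-1);k=np.linalg.lstsq(A,o2-o1,rcond=None)[0]
    p,q=o1+k[0]*d1,o2+k[1]*d2;return (p+q)/2,np.linalg.norm(p-q)
def move(s,pos,yaw):
    "row for tool down at pos, tool-y at world angle yaw (mod pi)"
    R=rot(s["ee_rot"])
    best=None
    for y in(yaw,yaw+np.pi):
        Y=np.array([np.cos(y),np.sin(y),0]);Z=np.array([0,0,-1.]);M=np.stack([np.cross(Y,Z),Y,Z],1)
        rv=(R.inv()*Ro.from_matrix(M)).as_rotvec()
        if best is None or np.linalg.norm(rv)<np.linalg.norm(best):best=rv
    return np.r_[R.inv().apply(np.asarray(pos)-s["tool_pos"])/.2,best/np.pi]
def snap(name,fn):
    s=sense();p,d=read_camera(name);cv2.imwrite(f"pics/{fn}.png",p[:,:,::-1]);np.savez(f"{fn}.npz",p=p,d=d,tool_pos=s["tool_pos"],ee_rot=s["ee_rot"]);return p,d,s
E
python3 - <<'E'
from h import *
for n,l in(("top",[(97,215),(190,220),(143,212),(284,207),(264,207),(311,207)]),):
  for u,v in l: print(n,u,v,onz(n,u,v,0.03))
p=np.load("top0.npz")["p"][:,:,::-1];q=np.load("scene0.npz")["p"][:,:,::-1]
f=lambda a,x,y,w,h:cv2.resize(a[y:y+h,x:x+w],(400,300),interpolation=2)
cv2.imwrite("pics/c0.png",np.vstack([np.hstack([f(p,85,170,112,84),f(p,245,175,80,60)]),np.hstack([f(q,145,160,80,60),f(q,245,195,72,54)])]))
E
```

```text
top 97 215 [0.4503 0.3573 0.03  ]
top 190 220 [0.4292 0.0745 0.03  ]
top 143 212 [0.4564 0.2173 0.03  ]
top 284 207 [ 0.4625 -0.2111  0.03  ]
top 264 207 [ 0.4638 -0.1505  0.03  ]
top 311 207 [ 0.4607 -0.2929  0.03  ]
```

View pics/c0.png

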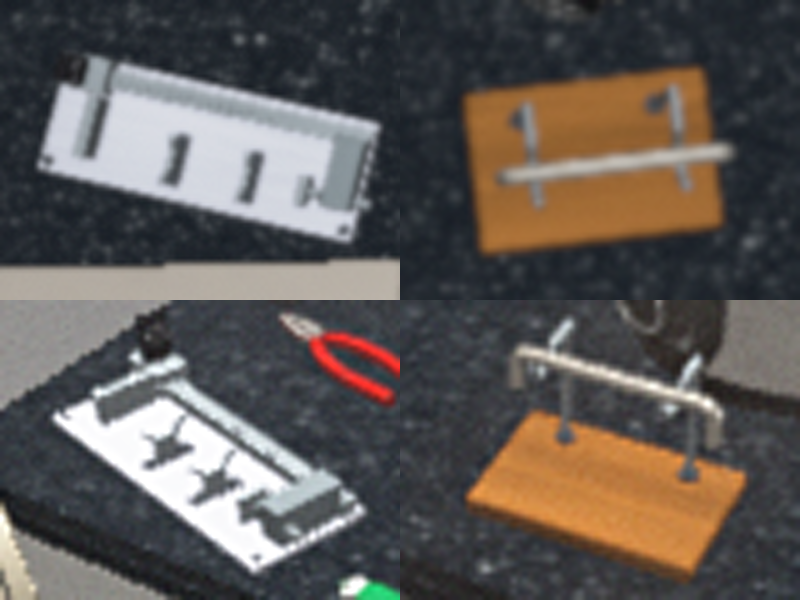

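```bash
python3 - <<'E'
from h import *
import plant
print([k for k in dir(plant) if not k.startswith('_')])
s=sense();print(move(s,[.456,.217,.33],np.radians(-13)), rot(s["ee_rot"]).as_matrix())
try: print(tcp_to_tips)
except Exception as e: print(e)
E
```

```text
['IKError', 'camera_info', 'read_camera', 'sense', 'sign_off', 'tcp_to_tips']
[-1.5875 -1.1605  0.372  -0.0003  0.0002  0.43  ] [[-0.9018  0.4321 -0.0004]
 [ 0.4321  0.9018 -0.001 ]
 [-0.     -0.0011 -1.    ]]
0.1822
```

Request:
carry_out([
  [[-0.95, -0.7, 0.22, 0, 0, 0.43, 0], [-0.95, -0.7, 0.22, 0, 0, 0.43, 0], [-0.95, -0.7, 0.22, 0, 0, 0.43, 0], [-0.95, -0.7, 0.22, 0, 0, 0.43, 0], [-0.95, -0.7, 0.22, 0, 0, 0.43, 0], [-0.95, -0.7, 0.22, 0, 0, 0.43, 0], [-0.95, -0.7, 0.22, 0, 0, 0.43, 0], [-0.95, -0.7, 0.22, 0, 0, 0.43, 0], [-0.95, -0.7, 0.22, 0, 0, 0.43, 0], [-0.95, -0.7, 0.22, 0, 0, 0.43, 0]],
])

```text
t: 1.15
tool_pos: [0.3808, 0.3552, 0.3606]
ee_rot: [0.0, 0.783, 0.622, -0.0]
force: [-0.7, 0.1, -0.1]
finger_gap: 0.502
grasp_force: 0.0
```

```bash
python3 - <<'E'
from h import *
s=sense();print(s["tool_pos"],s["finger_gap"],s["joints"],move(s,[.456,.217,.33],np.radians(-13)))
E
```

```text
[0.3808 0.3552 0.3606] 0.5018260285590731 [-0.9916  0.1301  0.1664  1.8039 -0.0229  1.2097 -1.0479] [-0.5876  0.5231  0.153  -0.      0.0001 -0.0008]
```

Request:
carry_out([
  [[-0.59, 0.52, 0.15, 0, 0, 0, 0], [-0.59, 0.52, 0.15, 0, 0, 0, 0], [-0.59, 0.52, 0.15, 0, 0, 0, 0], [-0.59, 0.52, 0.15, 0, 0, 0, 0], [-0.59, 0.52, 0.15, 0, 0, 0, 0], [-0.59, 0.52, 0.15, 0, 0, 0, 0]],
])

```text
t: 1.75
tool_pos: [0.4552, 0.2181, 0.3309]
ee_rot: [-0.0, 0.782, 0.624, 0.0]
force: [-0.9, 0.3, 0.6]
finger_gap: 0.498
grasp_force: 0.0
```

```bash
python3 - <<'E'
from h import *
p,d,s=snap("wrist","g1");print(s["tool_pos"],s["joints"])
cv2.imwrite("pics/g1b.png",cv2.resize(p[:,:,::-1],(800,600)))
E
```

```text
[0.4552 0.2181 0.3309] [-0.8087  0.1205  0.2921  1.8846 -0.0387  1.1417 -0.7261]
```

View pics/g1b.png

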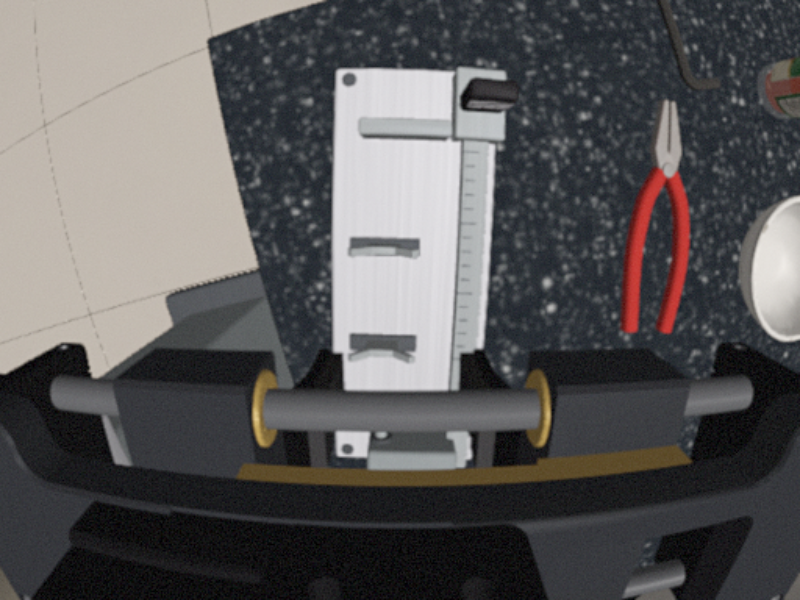

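Request:
carry_out([
  [[-0.6, 0, 0, 0, 0, 0, 0], [-0.6, 0, 0, 0, 0, 0, 0], [-0.6, 0, 0, 0, 0, 0, 0], [-0.6, 0, 0, 0, 0, 0, 0], [-0.6, 0, 0, 0, 0, 0, 0]],
])

```text
t: 2.3
tool_pos: [0.4286, 0.1015, 0.3312]
ee_rot: [-0.0, 0.782, 0.623, 0.001]
force: [-0.6, -0.1, 0.3]
finger_gap: 0.502
grasp_force: 0.0
```

```bash
python3 - <<'E'
from h import *
p,d,s=snap("wrist","g2");print(s["tool_pos"],s["joints"])
q=np.load("g1.npz")["p"]
f=lambda a,x,y:cv2.resize(a[y:y+150,x:x+100,::-1],(400,600),interpolation=2)
cv2.imwrite("pics/g12.png",np.hstack([f(q,200,100),cv2.resize(p[:290,190:340,::-1],(310,600),interpolation=2)]))
E
```

```text
[0.4286 0.1015 0.3312] [-0.7099 -0.0361  0.3702  2.0368  0.0136  1.1372 -0.5702]
```

View pics/g12.png

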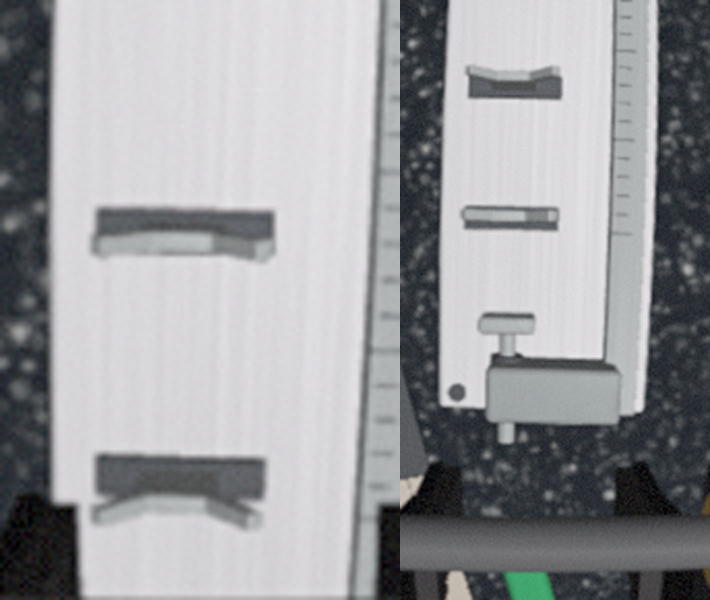

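```bash
python3 - <<'E'
from h import *
L=lambda f:(lambda n:({"tool_pos":n["tool_pos"],"ee_rot":n["ee_rot"]},n["p"],n["d"]))(np.load(f+".npz"))
s1,p1,d1=L("g1");s2,p2,d2=L("g2")
A={"A_L":((223.75,161),(190+70/2.067,72/2.069)),"A_R":((267.75,162),(190+157/2.067,72/2.069)),
"B_L":((224,229.2),(190+66/2.067,214/2.069)),"B_R":((264.5,230.5),(190+155/2.067,215/2.069))}
P={}
for k,(a,b) in A.items():
    P[k],e=tri(*ray("wrist",*a,s1),*ray("wrist",*b,s2));print(k,P[k],e)
m=sum(P.values())/4;print("mid",m,"A-B",(P["A_L"]+P["A_R"]-P["B_L"]-P["B_R"])/2)
# bed left edge
for s,p,rng in((s1,p1,range(60,250,6)),(s2,p2,range(8,180,6))):
    pts=[]
    for v in rng:
        r=p[v,190:260].astype(int).min(-1);w=np.where((r[:-3]>150)&(r[1:-2]>150)&(r[2:-1]>150))[0]
        if len(w):pts.append((190+w[0]-.5,v))
    X=onz("wrist",*np.array(pts).T,.008,s)[:,:2];l=cv2.fitLine(X.astype(np.float32),cv2.DIST_HUBER,0,1e-4,1e-4).ravel()
    n=np.array([l[1],-l[0]]);n*=np.sign(n[0]);print("edge dir",l,"gauge yaw deg",np.degrees(np.arctan2(n[1],n[0])),"dist of mid from edge",(m[:2]-l[2:])@n)
o=lambda s,d,u,v:(lambda O,D:O+D*d[v,u]/(D@(rot(s["ee_rot"]).as_matrix()@camera_info("wrist")["T_tool_cam"][:3,2])))(*ray("wrist",u,v,s))
for n,s,d,u,v in(("tabtop",s1,d1,317,56),("bladetop",s1,d1,262,81),("bladetop",s1,d1,262,86),("carr",s1,d1,308,80),("floorA",s1,d1,243,161),("anvtop",s2,d2,242,155),("bed",s2,d2,240,60)):print(n,o(s,d,u,v))
E
```

```text
A_L [0.4327 0.2559 0.0368] 0.0008825604747175247
A_R [0.4713 0.2462 0.038 ] 0.0014647363829789664
B_L [0.417  0.1918 0.0414] 0.0008697117588176518
B_R [0.4549 0.1823 0.0423] 7.712812620290265e-05
mid [0.444  0.2191 0.0396] A-B [ 0.0161  0.064  -0.0044]
edge dir [0.2504 0.9681 0.43   0.3067] gauge yaw deg -14.500626 dist of mid from edge 0.03543354246136151
edge dir [0.245  0.9695 0.4043 0.2061] gauge yaw deg -14.179538 dist of mid from edge 0.03531827357610399
tabtop [0.5279 0.3267 0.0797]
bladetop [0.4832 0.32   0.0402]
bladetop [0.4823 0.3157 0.0384]
carr [0.5249 0.313  0.0368]
floorA [0.4495 0.2514 0.0328]
anvtop [0.4239 0.1411 0.0361]
bed [0.442  0.2339 0.0085]
```

```bash
cat >> h.py <<'E'
def cloud(f,name="wrist"):
    n=np.load(f+".npz");s={"tool_pos":n["tool_pos"],"ee_rot":n["ee_rot"]};d=n["d"]
    v,u=np.mgrid[:384,:512];O,D=ray(name,u,v,s)
    c=camera_info(name)
    z=(rot(s["ee_rot"]).as_matrix()@c["T_tool_cam"][:3,2]) if name=="wrist" else c["R"][2]
    X=O+D*(d/(D@z))[...,None];return X[(d>0)],n["p"][d>0]
E
python3 - <<'E'
from h import *
t=np.radians(-14.34);G=np.array([[np.cos(t),np.sin(t)],[-np.sin(t),np.cos(t)]])
c0=np.array([.444,.2191])
for f in("g1","g2"):
    X,_=cloud(f);g=np.c_[(X[:,:2]-c0)@G.T,X[:,2]]*1000
    def pr(n,m):
        q=g[m];print(f,n,len(q),np.percentile(q,[2,50,98],axis=0).round(1).tolist() if len(q) else "")
    w=(abs(g[:,0])<120)&(abs(g[:,1])<180)
    pr("bed",w&(abs(g[:,2]-8)<2)&(abs(g[:,1])<60));pr("beam",w&(abs(g[:,2]-22)<2)&(g[:,0]>30)&(abs(g[:,1])<60))
    for n,yc in(("A",33),("B",-33)):
        for a in range(-24,26,4):pr(n+str(a),w&(abs(g[:,0]-a)<2)&(abs(g[:,1]-yc)<10)&(g[:,2]>29))
    pr("blade",w&(g[:,2]>37)&(g[:,2]<42)&(g[:,1]>75)&(g[:,0]<25))
    pr("tab",w&(g[:,2]>76)&(g[:,2]<83)&(g[:,1]>75)); pr("carr",w&(abs(g[:,2]-37)<1.5)&(g[:,1]>60)&(g[:,0]>35))
    pr("anvil",w&(g[:,2]>30)&(g[:,2]<39)&(g[:,1]<-65)&(g[:,1]>-98)&(abs(g[:,0])<30));pr("hous",w&(abs(g[:,2]-42)<1.5)&(g[:,1]<-80))
E
```

```text
g1 bed 7460 [[-33.9, -57.2, 6.6], [10.4, 6.0, 8.0], [66.6, 58.2, 9.5]]
g1 beam 1550 [[46.3, -53.5, 20.6], [53.4, 10.8, 22.1], [61.8, 58.2, 23.4]]
g1 A-24 1879 [[-25.9, 23.3, 226.4], [-24.0, 26.9, 252.1], [-22.1, 39.3, 270.9]]
g1 A-20 2030 [[-21.9, 23.4, 224.5], [-20.0, 27.0, 252.0], [-18.1, 39.4, 271.0]]
g1 A-16 2508 [[-17.9, 23.6, 224.1], [-16.3, 27.2, 243.0], [-14.1, 39.3, 271.0]]
g1 A-12 1710 [[-13.9, 23.4, 230.8], [-12.0, 26.5, 259.4], [-10.1, 34.6, 271.3]]
g1 A-8 1554 [[-9.9, 24.1, 231.2], [-8.2, 27.1, 257.4], [-6.1, 34.7, 270.8]]
g1 A-4 1533 [[-5.9, 25.4, 231.6], [-4.0, 27.7, 257.0], [-2.1, 34.8, 270.6]]
g1 A0 1645 [[-1.9, 25.1, 231.6], [0.0, 27.8, 257.3], [1.9, 34.9, 271.0]]
g1 A4 1630 [[2.1, 25.4, 231.4], [4.0, 27.9, 257.1], [5.9, 35.1, 270.5]]
g1 A8 1653 [[6.1, 25.7, 231.4], [8.0, 28.0, 257.2], [9.9, 35.2, 270.5]]
g1 A12 1644 [[10.1, 25.7, 231.5], [12.0, 28.1, 257.1], [13.9, 35.3, 270.5]]
g1 A16 1636 [[14.1, 25.9, 230.9], [16.0, 28.3, 257.0], [17.9, 35.4, 270.4]]
g1 A20 1625 [[18.1, 25.4, 232.2], [19.9, 28.4, 257.9], [21.9, 35.4, 271.3]]
g1 A24 1529 [[22.1, 26.1, 232.7], [24
[... 2600 characters left out ...]
29 [[-6.0, -34.9, 30.4], [-4.1, -33.0, 31.9], [-2.2, -30.1, 33.3]]
g2 B0 24 [[-1.3, -34.9, 31.0], [0.1, -32.5, 32.4], [1.5, -30.1, 33.1]]
g2 B4 23 [[2.3, -34.8, 30.2], [3.4, -32.8, 31.9], [5.2, -30.0, 33.0]]
g2 B8 31 [[6.1, -35.6, 29.9], [8.0, -32.9, 34.1], [9.9, -30.1, 36.4]]
g2 B12 27 [[10.7, -35.5, 31.9], [11.7, -33.0, 38.2], [13.5, -30.2, 40.3]]
g2 B16 30 [[14.3, -34.9, 39.6], [16.1, -32.6, 41.8], [17.9, -30.3, 44.0]]
g2 B20 11 [[18.8, -34.8, 39.5], [18.9, -32.9, 40.2], [19.8, -30.4, 42.0]]
g2 B24 0 
g2 blade 0 
g2 tab 0 
g2 carr 0 
g2 anvil 258 [[-13.3, -96.0, 30.4], [-1.2, -82.3, 36.2], [11.0, -78.4, 37.7]]
g2 hous 1598 [[-7.9, -125.4, 40.7], [20.5, -113.4, 42.0], [49.9, -101.8, 43.2]]
```

```bash
python3 - <<'E'
from h import *
n=np.load("top0.npz");v,u=np.mgrid[:384,:512];O,D=ray("top",u,v);X=O+D*(n["d"]/(D@camera_info("top")["R"][2]))[...,None]
m=(n["d"]>0)&(X[...,1]>-.5)&(X[...,1]<.1)&(X[...,0]>.48)&(X[...,0]<.75)
for z in(.05,.12,.16,.2,.25,.3):
    q=X[m&(X[...,2]>z)];i=q[:,0].argsort()[:3];print(z,q[i].round(3).tolist())
p=n["p"].astype(int)
r=(X[...,2]>.09)&(X[...,2]<.12)&(X[...,0]>.4)&(X[...,0]<.5)&(X[...,1]<-.1)&(X[...,1]>-.35)
q=X[r];print(len(q),q.mean(0),cv2.fitLine(q[:,:2].astype(np.float32),4,0,1e-4,1e-4).ravel(),q.min(0),q.max(0))
s=sense();print(move(s,[.455,-.27,.39],np.radians(7)))
E
```

```text
0.05 [[0.48, -0.25, 0.107], [0.48, -0.248, 0.104], [0.482, -0.165, 0.106]]
0.12 [[0.551, -0.183, 0.12], [0.556, -0.209, 0.12], [0.556, -0.206, 0.121]]
0.16 [[0.558, -0.245, 0.224], [0.558, -0.24, 0.223], [0.558, -0.243, 0.222]]
0.2 [[0.558, -0.245, 0.224], [0.558, -0.24, 0.223], [0.558, -0.243, 0.222]]
0.25 [[0.602, -0.208, 0.25], [0.607, -0.226, 0.25], [0.607, -0.219, 0.25]]
0.3 [[0.662, -0.305, 0.3], [0.663, -0.3, 0.303], [0.664, -0.305, 0.301]]
236 [ 0.4611 -0.2119  0.1046] [ 0.1073 -0.9942  0.4591 -0.2135] [ 0.4336 -0.2822  0.0926] [ 0.4974 -0.1476  0.1111]
[-1.7835  0.541  -0.2957  0.0002 -0.0002 -0.1101]
```

Request:
carry_out([
  [[-0.3, 0.08, -0.3, 0, 0, -0.11, 0], [-0.9, 0.2, -0.3, 0, 0, -0.11, 0], [-0.9, 0.2, -0.3, 0, 0, -0.11, 0], [-0.9, 0.2, -0.3, 0, 0, -0.11, 0], [-0.9, 0.2, -0.3, 0, 0, -0.11, 0]],
])

```text
t: 2.85
tool_pos: [0.4275, -0.0884, 0.3922]
ee_rot: [0.001, 0.666, 0.746, 0.001]
force: [0.2, 0.7, 0.3]
finger_gap: 0.496
grasp_force: 0.0
```

```bash
python3 - <<'E'
from h import *
s=sense();print(s["joints"]);print(move(s,[.43,-.24,.39],np.radians(6.2)))
E
```

```text
[-0.5484 -0.1384  0.6051  1.973   0.0826  1.2811  0.143 ]
[-0.7547 -0.0739  0.0115  0.0008  0.0003  0.0019]
```

Request:
carry_out([
  [[-0.75, -0.07, 0, 0, 0, 0, 0], [-0.75, -0.07, 0, 0, 0, 0, 0], [-0.75, -0.07, 0, 0, 0, 0, 0], [-0.75, -0.07, 0, 0, 0, 0, 0], [-0.75, -0.07, 0, 0, 0, 0, 0]],
])

```text
t: 3.35
tool_pos: [0.4321, -0.2344, 0.3906]
ee_rot: [0.0, 0.664, 0.748, -0.001]
force: [-0.1, 0.8, 0.2]
finger_gap: 0.497
grasp_force: 0.0
```

```bash
python3 - <<'E'
from h import *
p,d,s=snap("wrist","r1");print(s["tool_pos"],s["joints"])
cv2.imwrite("pics/r1b.png",cv2.resize(p[:,:,::-1],(800,600)))
X,C=cloud("r1")
m=(X[:,2]>.095)&(X[:,2]<.12)&(X[:,0]>.4)&(X[:,0]<.52)&(X[:,1]<-.1)&(X[:,1]>-.35)
q=X[m];l=cv2.fitLine(q[:,:2].astype(np.float32),cv2.DIST_WELSCH,0,1e-4,1e-4).ravel();print(len(q),l)
q=X[(X[:,2]>.05)&(X[:,0]>.5)&(X[:,0]<.75)&(X[:,1]<-.1)&(X[:,1]>-.32)&(X[:,2]<.28)]
for z in np.arange(.06,.26,.02):
    k=q[abs(q[:,2]-z)<.01]
    if len(k):print(round(z,2),k[k[:,0].argmin()],len(k))
E
```

```text
[ 0.4321 -0.2344  0.3906] [-0.4122  0.0224  0.841   1.8601 -0.0162  1.2668  0.5524]
2139 [ 0.1197 -0.9928  0.4545 -0.1946]
0.06 [ 0.553  -0.1803  0.0699] 503
0.08 [ 0.5002 -0.245   0.0866] 877
0.1 [ 0.5001 -0.2451  0.1056] 1311
0.12 [ 0.5447 -0.1938  0.1111] 1976
0.14 [ 0.5565 -0.2006  0.142 ] 1700
0.16 [ 0.5574 -0.1977  0.1502] 2249
0.18 [ 0.5634 -0.2244  0.1708] 1397
0.2 [ 0.5605 -0.2254  0.2007] 2632
0.22 [ 0.5571 -0.236   0.2255] 1885
0.24 [ 0.5648 -0.1996  0.2309] 1425
```

View pics/r1b.png

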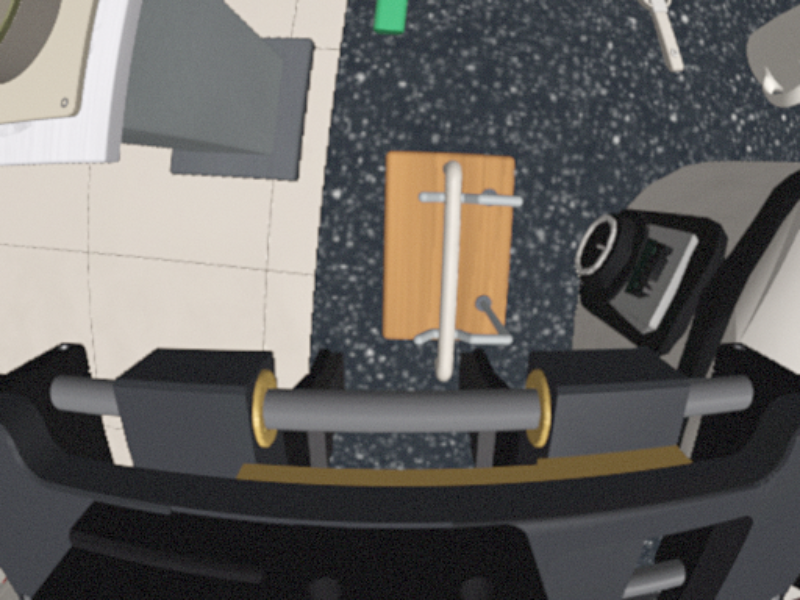

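```bash
python3 - <<'E'
from h import *
p=np.load("r1.npz")
X,C=cloud("r1");l=np.array([.1197,-.9928]);c=np.array([.4545,-.1946])
for _ in range(3):
    n=np.array([-l[1],l[0]])
    e=(X[:,:2]-c)@n;a=(X[:,:2]-c)@l
    m=(X[:,2]>.09)&(X[:,2]<.115)&(abs(e)<.008)&(abs(a)<.13)
    hk=(abs(abs(a-np.median(a[m]))-.042)<.008)
    f=cv2.fitLine(X[m&~hk][:,:2].astype(np.float32),cv2.DIST_L2,0,1e-4,1e-4).ravel();l=f[:2]*np.sign(-f[1]);c=f[2:]
n=np.array([-l[1],l[0]]);e=(X[:,:2]-c)@n;a=(X[:,:2]-c)@l
m=(X[:,2]>.09)&(X[:,2]<.115)&(abs(e)<.008)&(abs(a)<.13)&~hk
ends=np.percentile(a[m],[.5,99.5]);mid=c+l*ends.mean()
print("dir",l,"yaw",np.degrees(np.arctan2(l[0],-l[1])),"len",np.ptp(ends),"mid",mid,"e",np.percentile(e[m],[1,99]),"z",np.percentile(X[m][:,2],[1,50,99]))
# cross-check: scene view bar centre + top
P=np.r_[mid,.1075]
# triangulation: wrist ray through bar ends with top cam by pixel brightness centre
for nm in("top","scene"):
    k=camera_info(nm);q=k["R"]@P+k["t"];uv=(k["mtx"]@q/q[2])[:2];print(nm,uv)
    im=np.load(nm+"0.npz")["p"].astype(int)
    print(im[int(uv[1])-5:int(uv[1])+7,int(round(uv[0]))].tolist())
E
```

```text
dir [ 0.0946 -0.9955] yaw 5.4283924 len 0.13192476476674275 mid [ 0.4572 -0.2123] e [-0.0043  0.0051] z [0.0984 0.1064 0.1085]
top [286.8783 207.3213]
[[144, 96, 47], [147, 97, 50], [147, 98, 50], [152, 116, 87], [177, 163, 150], [194, 188, 179], [172, 165, 157], [145, 122, 103], [152, 106, 64], [157, 105, 54], [158, 105, 52], [159, 105, 52]]
scene [283.0289 207.2019]
[[69, 71, 72], [64, 63, 62], [65, 62, 68], [57, 56, 61], [64, 63, 68], [135, 129, 124], [251, 241, 229], [174, 167, 155], [113, 108, 103], [73, 72, 72], [70, 71, 77], [73, 77, 79]]
```

```bash
cat >> h.py <<'E'
def goto(s,g,yaw,tilt=0,up=0):
    "row putting the grasp point at g, tool y at yaw (deg), tool z leaning tilt (deg) towards +x, then backed up along tool z"
    y,t=np.radians([yaw,tilt]);n=np.array([np.cos(y),np.sin(y),0])
    Z=np.sin(t)*n-np.cos(t)*np.array([0,0,1]);Y=np.cos(t)*n+np.sin(t)*np.array([0,0,1.]);M=np.stack([np.cross(Y,Z),Y,Z],1)
    R=rot(s["ee_rot"]);pos=np.asarray(g)-(.164+up)*Z
    return np.r_[R.inv().apply(pos-s["tool_pos"])/.2,(R.inv()*Ro.from_matrix(M)).as_rotvec()/np.pi]
E
python3 - <<'E'
from h import *
s=sense()
for up in(.08,0):print(goto(s,[.457,-.2123,.103],5.43,12,up))
E
```

```text
[ 0.0963 -0.1175  0.2443 -0.0669 -0.0008  0.0083]
[ 0.0942 -0.0341  0.6355 -0.0669 -0.0008  0.0083]
```

Request:
carry_out([
  [[0.096, -0.118, 0.244, -0.067, 0, 0.008, 0], [0.096, -0.118, 0.244, -0.067, 0, 0.008, 0], [0.096, -0.118, 0.244, -0.067, 0, 0.008, 0]],
])

```text
t: 3.7
tool_pos: [0.4045, -0.2162, 0.3405]
ee_rot: [0.068, 0.668, 0.736, 0.08]
force: [0.6, 0.1, 0.9]
finger_gap: 0.501
grasp_force: 0.0
```

```bash
python3 - <<'E'
from h import *
p,d,s=snap("wrist","r2");print(s["joints"])
for up in(.0,):print(goto(s,[.457,-.2123,.103],5.43,12,up))
X,C=cloud("r2");l=np.array([.0946,-.9955]);c=np.array([.4572,-.2123]);n=-np.array([l[1],-l[0]])
e=(X[:,:2]-c)@n;a=(X[:,:2]-c)@l
m=(X[:,2]>.09)&(X[:,2]<.115)&(abs(e)<.01)&(abs(a)<.09)
for k in range(-80,80,10):
    q=m&(abs(a*1000-k)<5);print(k,q.sum(),np.percentile(e[q],[5,95]) if q.any() else "",np.percentile(X[q][:,2],[50,95]) if q.any() else "")
E
```

```text
[-0.4255 -0.1298  0.8223  2.069  -0.0118  0.9787  0.5036]
[-0.0076  0.0101  0.3963  0.0002 -0.0019  0.0004]
-80 0  
-70 28 [-0.0032  0.0034] [0.0985 0.1008]
-60 187 [-0.0043  0.0038] [0.1045 0.1073]
-50 225 [-0.0077  0.0085] [0.1058 0.1079]
-40 205 [-0.0061  0.0079] [0.1064 0.1082]
-30 155 [-0.0043  0.0036] [0.1068 0.1082]
-20 151 [-0.0043  0.0037] [0.1067 0.108 ]
-10 152 [-0.0043  0.0038] [0.1067 0.1081]
0 144 [-0.0043  0.0042] [0.1067 0.1079]
10 142 [-0.0042  0.0042] [0.1067 0.1081]
20 141 [-0.0044  0.0044] [0.1067 0.108 ]
30 54 [-0.0044  0.0045] [0.1062 0.1079]
40 0  
50 1 [0.0005 0.0005] [0.1087 0.1087]
60 91 [-0.0044  0.0036] [0.1059 0.1078]
70 10 [-0.0043  0.0013] [0.1018 0.1042]
```

Request:
carry_out([
  [[0, 0.01, 0.15, 0, 0, 0, 0], [0, 0.01, 0.26, 0, 0, 0, 0], [-0.008, 0.01, 0.35, 0, 0, 0, 0], [-0.008, 0.01, 0.395, 0, 0, 0, 0], [-0.008, 0.01, 0.395, 0, 0, 0, 0]],
])

```text
t: 4.25
tool_pos: [0.4257, -0.2176, 0.2654]
ee_rot: [0.069, 0.668, 0.736, 0.077]
force: [-0.3, 0.3, -0.3]
finger_gap: 0.502
grasp_force: 0.0
```

Request:
carry_out([
  [[0, 0, 0, 0, 0, 0, -0.4], [0, 0, 0, 0, 0, 0, -0.7], [0, 0, 0, 0, 0, 0, -1], [0, 0, 0, 0, 0, 0, -1], [0, 0, 0, 0, 0, 0, -1], [0, 0, 0, 0, 0, 0, -1], [0, 0, 0, 0, 0, 0, -1]],
], squeeze=25)

```text
t: 4.95
tool_pos: [0.4239, -0.2184, 0.2652]
ee_rot: [0.07, 0.67, 0.735, 0.079]
force: [-0.8, 0.2, 1.7]
finger_gap: 0.092
grasp_force: 25.0
```

```bash
python3 - <<'E'
from h import *
s=sense();print(s)
for g,t,y in(([.457,-.2123,.143],12,5.43),([.42,-.2123,.18],0,5.43)):print(goto(s,g,y,t))
E
```

```text
{'t': 4.95, 'joints': array([-0.4255,  0.0891,  0.8895,  2.1132, -0.2517,  0.808 ,  0.7086]), 'qvel': array([ 0.0002,  0.001 , -0.0015, -0.0006, -0.0006, -0.0007, -0.0002]), 'effort': array([  0.0069, -24.4652,   2.5137, -33.4215,  -0.5045,  -0.8919,
        -0.0029]), 'tool_pos': array([ 0.4239, -0.2184,  0.2652]), 'ee_rot': array([0.0698, 0.6696, 0.7352, 0.0788]), 'force': array([-0.7771,  0.2434,  1.7049]), 'torque': array([-0.0616,  0.351 ,  0.027 ]), 'grasp_force': 25.005143079324625, 'finger_gap': 0.09198184906971113}
[ 0.0151  0.0373 -0.1873  0.0004 -0.0008 -0.0005]
[ 0.0332  0.0664 -0.3885  0.0671 -0.0009 -0.0004]
```

Request:
carry_out([
  [[0, 0.01, -0.05, 0, 0, 0, -1], [0, 0.02, -0.1, 0, 0, 0, -1], [0, 0.032, -0.15, 0, 0, 0, -1], [0, 0.043, -0.2, 0, 0, 0, -1], [0.03, 0.06, -0.3, 0.03, 0, 0, -1], [0.03, 0.06, -0.39, 0.067, 0, 0, -1], [0.03, 0.06, -0.39, 0.067, 0, 0, -1]],
])

```text
t: 5.65
tool_pos: [0.4197, -0.2129, 0.3459]
ee_rot: [-0.001, 0.673, 0.74, 0.0]
force: [0.5, -0.2, -1.0]
finger_gap: 0.095
grasp_force: 25.0
```

```bash
python3 - <<'E'
from h import *
p,d,s=snap("wrist","h1");print(s["joints"],s["grasp_force"],s["finger_gap"])
p2,_,_=snap("scene","h1s")
cv2.imwrite("pics/h1b.png",np.hstack([cv2.resize(p[100:384,100:420,::-1],(400,355)),cv2.resize(p2[120:262,200:360,::-1],(400,355))]))
X,C=cloud("h1");T=rot(s["ee_rot"]).inv().apply(X-s["tool_pos"])-[0,0,.164]
m=(abs(T[:,1])<.03)&(abs(T[:,2])<.045)&(abs(T[:,0])<.1)
for k in range(-80,85,10):
    q=m&(abs(T[:,0]*1000-k)<5)
    if q.sum()>3: print(k,q.sum(),np.percentile(T[q][:,1:]*1000,[5,50,95],axis=0).round(1).tolist())
print(np.percentile(T[m][:,0]*1000,[0,.5,99.5,100]))
E
```

```text
[-0.4727  0.0057  0.8642  1.9681 -0.006   1.1707  0.4886] 25.00168793834746 0.09518883087444246
-30 93 [[-5.0, -2.9], [-0.4, -1.4], [4.2, 0.5]]
-20 252 [[-4.9, -2.9], [-0.4, -1.7], [4.0, 0.8]]
-10 177 [[-8.5, -31.8], [-0.4, -30.6], [8.2, -1.1]]
0 467 [[-8.9, -39.8], [3.8, -31.1], [8.6, -28.5]]
10 1164 [[-11.9, -30.8], [-0.4, -1.8], [11.6, 14.8]]
20 331 [[-4.5, -2.9], [0.1, -1.6], [4.2, 0.8]]
30 353 [[-4.4, -2.9], [0.1, -1.5], [4.1, 0.6]]
40 375 [[-4.3, -2.8], [0.1, -1.4], [4.6, 0.9]]
50 385 [[-4.2, -2.7], [0.1, -1.4], [4.1, 1.0]]
60 448 [[-7.7, -2.4], [-0.9, -0.4], [4.0, 16.4]]
70 205 [[-9.2, 1.4], [-3.3, 5.3], [2.1, 22.9]]
[-29.527  -27.9672  68.6349  69.5601]
```

View pics/h1b.png

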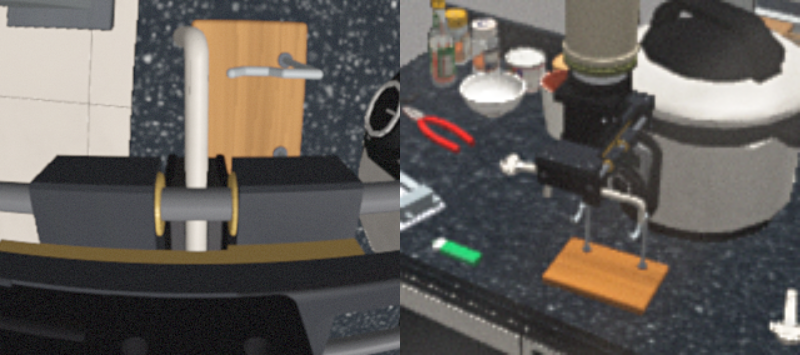

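```bash
python3 - <<'E'
from h import *
s=sense()
X,C=cloud("h1");T=(rot(s["ee_rot"]).inv().apply(X-s["tool_pos"])-[0,0,.164])*1000
m=(abs(T[:,1]+4)<13)&(T[:,2]>-8)&(T[:,2]<32)&(T[:,0]>50)&(T[:,0]<76)
for k in range(-4,32,4):
    q=m&(abs(T[:,2]-k)<2)
    if q.sum()>3:print(k,q.sum(),np.percentile(T[q][:,:2],[3,50,97],axis=0).round(1).tolist())
q=m&(T[:,2]>4);print(cv2.fitLine(T[q].astype(np.float32),4,0,.01,.01).ravel())
m=(abs(T[:,1])<8)&(abs(T[:,2])<8)&(T[:,0]>22)&(T[:,0]<54)
print(cv2.fitLine(T[m].astype(np.float32),4,0,.01,.01).ravel())
E
```

```text
-4 432 [[50.3, -3.6], [56.3, 0.2], [63.3, 4.1]]
0 236 [[51.0, -4.7], [63.7, -0.7], [67.5, 4.7]]
4 62 [[63.3, -5.8], [67.2, -3.5], [68.6, 2.8]]
8 31 [[62.6, -7.1], [66.9, -6.0], [69.0, -0.7]]
12 26 [[61.3, -7.9], [65.2, -7.1], [68.9, -4.9]]
16 23 [[61.0, -9.1], [65.0, -8.4], [69.4, -3.9]]
20 19 [[61.0, -9.8], [65.5, -9.1], [69.1, -6.0]]
24 13 [[61.5, -10.5], [66.0, -9.9], [69.4, -5.6]]
[-0.145  -0.3161  0.9376 65.8811 -6.9658 12.7274]
[ 0.9997  0.017   0.0165 38.1875  0.1696 -3.735 ]
```

```bash
python3 - <<'E'
from h import *
s=sense()
print(goto(s,[.43,-.02,.19],0,0));print(goto(s,[.443,.2193,.12],-13.4,12.5))
E
```

```text
[ 0.9558  0.1452 -0.0488  0.0009 -0.0008  0.0299]
[ 2.1972  0.1531  0.3236 -0.0681 -0.0123  0.1038]
```

Request:
carry_out([
  [[0.2, 0.03, -0.05, 0, 0, 0.01, -1], [0.4, 0.06, -0.05, 0, 0, 0.02, -1], [0.6, 0.09, -0.05, 0, 0, 0.03, -1], [0.8, 0.12, -0.05, 0, 0, 0.03, -1], [0.95, 0.145, -0.05, 0, 0, 0.03, -1], [0.95, 0.145, -0.05, 0, 0, 0.03, -1]],
])

```text
t: 6.35
tool_pos: [0.4296, -0.0174, 0.3534]
ee_rot: [-0.001, 0.705, 0.709, 0.002]
force: [1.1, -1.1, -1.1]
finger_gap: 0.098
grasp_force: 25.0
```

```bash
python3 - <<'E'
from h import *
s=sense();print(s["joints"],s["tool_pos"])
print(goto(s,[.443,.15,.14],-13.4,12.5));print(goto(s,[.443,.2193,.12],-13.4,12.5))
E
```

```text
[-0.6753 -0.1121  0.5841  2.0402  0.0616  1.1947 -0.1117] [ 0.4296 -0.0174  0.3534]
[ 0.8776 -0.1013  0.2702 -0.0691 -0.0097  0.0756]
[ 1.2237 -0.0996  0.3717 -0.0691 -0.0097  0.0756]
```

Request:
carry_out([
  [[0.2, -0.02, 0, 0, 0, 0.03, -1], [0.4, -0.04, 0.05, -0.02, 0, 0.06, -1], [0.6, -0.07, 0.1, -0.04, 0, 0.076, -1], [0.8, -0.1, 0.15, -0.06, -0.01, 0.076, -1], [0.95, -0.1, 0.2, -0.069, -0.01, 0.076, -1], [0.95, -0.1, 0.25, -0.069, -0.01, 0.076, -1], [0.95, -0.1, 0.25, -0.069, -0.01, 0.076, -1]],
])

```text
t: 7.05
tool_pos: [0.4094, 0.1681, 0.303]
ee_rot: [0.086, 0.782, 0.614, 0.065]
force: [0.1, -1.2, -1.7]
finger_gap: 0.091
grasp_force: 25.0
```

```bash
python3 - <<'E'
from h import *
s=sense();print(s["joints"],s["tool_pos"])
print(goto(s,[.443,.2193,.12],-13.4,12.5))
E
```

```text
[-0.8353 -0.054   0.277   2.1279  0.2149  0.9282 -0.9148] [0.4094 0.1681 0.303 ]
[ 0.2879 -0.0978  0.0945 -0.0008  0.0018 -0.0017]
```

Request:
carry_out([
  [[0.15, -0.05, 0.05, 0, 0, 0, -1], [0.288, -0.098, 0.095, 0, 0, 0, -1], [0.288, -0.098, 0.095, 0, 0, 0, -1], [0.288, -0.098, 0.095, 0, 0, 0, -1]],
])

```text
t: 7.45
tool_pos: [0.4095, 0.2272, 0.2818]
ee_rot: [0.086, 0.783, 0.613, 0.065]
force: [0.7, -0.3, -0.5]
finger_gap: 0.094
grasp_force: 25.0
```

```bash
python3 - <<'E'
from h import *
p,d,s=snap("wrist","h2");print(s["tool_pos"])
t=np.radians(-14.34);G=np.array([[np.cos(t),np.sin(t)],[-np.sin(t),np.cos(t)]]);c0=np.array([.443,.2193])
X,C=cloud("h2");g=np.c_[(X[:,:2]-c0)@G.T,X[:,2]]*1000
m=(abs(g[:,0])<20)&(abs(g[:,1])<85)&(g[:,2]>85)&(g[:,2]<130)
for k in range(15,76,5):
    q=m&(abs(g[:,1]-k)<2.5)
    if q.sum()>3:print("y",k,q.sum(),np.percentile(g[q][:,[0,2]],[3,50,97],axis=0).round(1).tolist())
e=m&(g[:,1]>45);print("end",np.percentile(g[e][:,1],[97,99,100]))
for k in range(88,125,4):
    q=e&(abs(g[:,2]-k)<2)&(g[:,1]>58)
    if q.sum()>3:print("legz",k,q.sum(),np.percentile(g[q][:,0],[3,50,97]).round(1))
print(goto(s,[.443,.2193,.0385],-13.4,12.5))
E
```

```text
[0.4095 0.2272 0.2818]
y 15 163 [[-3.5, 120.1], [0.0, 123.3], [5.0, 124.8]]
y 20 167 [[-3.6, 120.0], [-0.1, 123.3], [4.8, 124.6]]
y 25 170 [[-3.6, 120.1], [0.1, 123.2], [4.7, 124.7]]
y 30 177 [[-3.6, 120.3], [-0.1, 123.2], [4.7, 124.6]]
y 35 183 [[-3.7, 120.3], [0.0, 123.1], [5.0, 124.7]]
y 40 184 [[-3.7, 120.3], [0.1, 123.0], [5.3, 124.5]]
y 45 194 [[-3.7, 120.2], [0.0, 122.9], [5.2, 124.6]]
y 50 198 [[-3.6, 119.9], [-0.0, 123.2], [5.0, 124.6]]
y 55 191 [[-3.6, 119.8], [-0.1, 122.9], [4.9, 124.3]]
y 60 242 [[-4.0, 99.3], [-1.0, 121.6], [4.8, 123.9]]
y 65 248 [[-4.5, 96.2], [-2.0, 117.6], [4.1, 121.4]]
y 70 28 [[-2.7, 98.3], [-1.0, 112.2], [2.2, 116.4]]
end [67.3656 67.9558 68.0909]
legz 96 20 [-4.7 -4.2 -2. ]
legz 100 20 [-4.7 -4.3 -2. ]
legz 104 27 [-4.4 -4.  -1.6]
legz 108 20 [-4.4 -3.9 -2.1]
legz 112 35 [-4.1 -3.4  1.1]
legz 116 81 [-4.  -1.6  4.2]
legz 120 206 [-3.9 -0.3  4.7]
legz 124 88 [-2.7  0.6  3.9]
[ 0.002  -0.095   0.405  -0.0003  0.0016 -0.0023]
```

Request:
carry_out([
  [[0, -0.035, 0.15, 0, 0, 0, -1], [0, -0.065, 0.28, 0, 0, 0, -1], [0, -0.08, 0.34, 0, 0, 0, -1], [0, -0.087, 0.375, 0, 0, 0, -1], [0, -0.091, 0.395, 0, 0, 0, -1], [0, -0.093, 0.403, 0, 0, 0, -1], [0, -0.093, 0.403, 0, 0, 0, -1]],
])

```text
t: 8.2
tool_pos: [0.4086, 0.2285, 0.1998]
ee_rot: [0.086, 0.782, 0.613, 0.066]
force: [0.2, -0.4, -1.3]
finger_gap: 0.091
grasp_force: 25.0
```

```bash
cat > chk.py <<'E'
from h import *
import sys
def chk(f):
    p,d,s=snap("wrist",f);print(s["tool_pos"],s["force"],s["finger_gap"])
    t=np.radians(-14.34);G=np.array([[np.cos(t),np.sin(t)],[-np.sin(t),np.cos(t)]]);c0=np.array([.443,.2193])
    X,C=cloud(f);g=np.c_[(X[:,:2]-c0)@G.T,X[:,2]]*1000
    m=(abs(g[:,0])<12)&(abs(g[:,1])<90)&(g[:,2]>25)&(g[:,2]<60)
    for k in range(-95,96,10):
        q=m&(abs(g[:,1]-k)<2.5)
        if q.sum()>3:print("y",k,q.sum(),np.percentile(g[q][:,[0,2]],[3,50,97],axis=0).round(1).tolist())
    return g,s
if __name__=="__main__":
    g,s=chk(sys.argv[1])
E
python3 chk.py h3
```

```text
[0.4086 0.2285 0.1998] [ 0.2097 -0.3924 -1.3278] 0.09147215521364131
y -35 4 [[6.8, 31.2], [6.9, 32.3], [7.2, 32.8]]
y -25 120 [[-4.8, 38.6], [-1.0, 41.4], [4.0, 42.9]]
y -15 118 [[-4.7, 38.0], [-1.2, 41.5], [3.8, 43.0]]
y 5 75 [[-4.4, 39.0], [-0.8, 41.5], [3.3, 43.0]]
y 15 168 [[-4.8, 38.1], [-0.9, 41.3], [6.8, 51.7]]
y 25 163 [[-4.8, 38.3], [-1.3, 41.4], [3.6, 42.8]]
y 35 431 [[-11.1, 26.4], [-2.0, 35.5], [11.3, 42.4]]
y 45 191 [[-4.8, 37.9], [-1.2, 41.3], [4.0, 42.8]]
y 55 191 [[-4.8, 38.0], [-1.3, 41.2], [3.8, 42.8]]
y 65 224 [[-5.4, 26.9], [-2.4, 37.5], [3.3, 40.5]]
```

Request:
carry_out([
  [[0, 0, 0.008, 0, 0, 0, -1], [0, 0, 0.008, 0, 0, 0, -1]],
])

```text
t: 8.45
tool_pos: [0.4089, 0.2287, 0.1987]
ee_rot: [0.086, 0.782, 0.613, 0.067]
force: [-4.6, -2.5, 11.6]
finger_gap: 0.093
grasp_force: 25.0
```

Request:
carry_out([
  [[0, 0, 0, 0, 0, 0, -0.7], [0, 0, 0, 0, 0, 0, -0.5], [0, 0, 0, 0, 0, 0, -0.45], [0, 0, 0, 0, 0, 0, -0.45], [0, 0, 0, 0, 0, 0, -0.45]],
])

```text
t: 8.95
tool_pos: [0.4086, 0.2283, 0.1977]
ee_rot: [0.086, 0.782, 0.614, 0.066]
force: [0.3, -0.0, -0.6]
finger_gap: 0.272
grasp_force: 0.0
```

```bash
python3 chk.py h4
```

```text
[0.4086 0.2283 0.1977] [ 0.2905 -0.0056 -0.5509] 0.2715780303612965
y -35 13 [[-9.2, 28.1], [7.6, 32.3], [9.3, 34.4]]
y -25 116 [[-5.0, 37.2], [-1.2, 40.6], [3.6, 42.0]]
y -15 133 [[-4.9, 36.7], [-1.4, 40.6], [4.1, 42.2]]
y 5 90 [[-10.7, 28.3], [-1.8, 40.2], [10.8, 42.2]]
y 15 159 [[-5.0, 37.3], [-1.7, 40.7], [3.5, 42.3]]
y 25 175 [[-5.0, 37.5], [-1.5, 40.7], [3.3, 42.1]]
y 35 443 [[-11.0, 26.7], [-1.9, 35.7], [11.3, 41.8]]
y 45 193 [[-5.1, 37.4], [-1.5, 40.6], [3.5, 42.1]]
y 55 202 [[-5.2, 37.5], [-1.7, 40.7], [3.3, 42.1]]
y 65 218 [[-5.1, 28.4], [-1.8, 37.6], [3.4, 40.1]]
```

Request:
carry_out([
  [[0, 0, -0.1, 0, 0, 0, -0.45], [0, 0, -0.3, 0, 0, 0, -0.45], [0, 0, -0.5, 0, 0, 0, -0.45], [0, 0, -0.6, 0, 0, 0, -0.45], [0, 0, -0.6, 0, 0, 0, -0.45]],
])

```text
t: 9.5
tool_pos: [0.3838, 0.2355, 0.3178]
ee_rot: [0.086, 0.782, 0.614, 0.069]
force: [0.3, 0.6, 0.1]
finger_gap: 0.277
grasp_force: 0.0
```

```bash
python3 - <<'E'
from chk import *
g,s=chk("h5");print(s["joints"])
m=(g[:,2]>76)&(g[:,2]<83)&(g[:,1]>75)&(g[:,1]<180)&(g[:,0]>30)&(g[:,0]<80);print("tab",np.percentile(g[m],[2,50,98],axis=0))
m=(g[:,2]>38)&(g[:,2]<42)&(g[:,1]>75)&(g[:,1]<150)&(g[:,0]<25)&(g[:,0]>-30);print("blade",np.percentile(g[m],[1,50,99],axis=0))
print(goto(s,[.5268,.3264,.15],75.66,0))
E
```

```text
[0.3838 0.2355 0.3178] [0.2618 0.5808 0.1392] 0.2768970309741273
y -85 44 [[-11.8, 35.2], [-4.2, 36.2], [10.3, 37.3]]
y -45 43 [[-4.7, 36.6], [-1.3, 40.7], [3.5, 41.8]]
y -35 83 [[-10.9, 31.5], [-0.9, 38.3], [11.2, 42.2]]
y -25 52 [[-4.8, 36.7], [-1.4, 40.8], [3.3, 42.4]]
y -15 50 [[-4.6, 36.0], [-1.8, 40.5], [3.2, 42.2]]
y -5 57 [[-4.7, 36.2], [-1.1, 40.6], [4.5, 42.2]]
y 5 56 [[-4.8, 36.4], [-1.0, 40.2], [4.2, 42.0]]
y 15 60 [[-4.9, 36.5], [-1.2, 40.6], [4.0, 42.4]]
y 25 63 [[-5.0, 36.9], [-1.4, 40.7], [3.9, 42.2]]
y 35 127 [[-10.6, 29.6], [-1.3, 36.4], [11.5, 42.0]]
y 45 62 [[-5.1, 36.7], [-1.4, 40.7], [3.6, 42.1]]
y 55 57 [[-5.2, 37.1], [-1.6, 40.7], [3.4, 42.3]]
y 65 65 [[-5.0, 30.3], [-1.9, 37.1], [3.2, 40.3]]
[-0.9258 -0.0424  0.2029  2.0846  0.2262  0.9815 -1.0779]
tab [[ 42.5029 119.0726  76.5571]
 [ 53.6949 124.1372  79.3186]
 [ 66.4827 129.9636  80.7735]]
blade [[-15.7615 103.0328  38.4374]
 [  3.5187 107.885   40.4007]
 [ 24.4891 112.9509  41.8681]]
[ 0.6113  0.5679  0.1478  0.0558  0.0541 -0.4946]
```

Request:
carry_out([
  [[0.1, 0.1, 0, 0.01, 0.01, -0.1, -0.2], [0.2, 0.2, 0, 0.02, 0.02, -0.15, -0.2], [0.3, 0.3, 0, 0.03, 0.03, -0.2, -0.2], [0.4, 0.4, 0, 0.04, 0.04, -0.25, -0.2], [0.5, 0.5, 0.05, 0.05, 0.05, -0.3, -0.2], [0.61, 0.57, 0.1, 0.056, 0.054, -0.35, -0.2], [0.61, 0.57, 0.15, 0.056, 0.054, -0.4, -0.2], [0.61, 0.57, 0.15, 0.056, 0.054, -0.45, -0.2], [0.61, 0.57, 0.15, 0.056, 0.054, -0.495, -0.2], [0.61, 0.57, 0.15, 0.056, 0.054, -0.495, -0.2]],
])

```text
t: 10.55
tool_pos: [0.5271, 0.3247, 0.3075]
ee_rot: [-0.002, 0.161, 0.987, 0.0]
force: [-0.3, 0.6, -0.1]
finger_gap: 0.399
grasp_force: 0.0
```

Request:
carry_out([
  [[0, 0, 0, 0, 0, 0, -0.2], [0, 0, 0, 0, 0, 0, -0.2]],
])

```text
t: 10.75
tool_pos: [0.527, 0.3249, 0.3085]
ee_rot: [-0.001, 0.166, 0.986, 0.001]
force: [0.3, -0.1, 0.1]
finger_gap: 0.4
grasp_force: 0.0
```

```bash
python3 - <<'E'
from h import *
s=sense();print(s["joints"],s["tool_pos"],rot(s["ee_rot"]).as_matrix())
print(goto(s,[.5268,.3264,.15],75.66,0));print(goto(s,[.5268,.3264,.066],75.66,0))
E
```

```text
[-0.7102  0.3842  0.1073  1.6024 -0.0479  1.1578  0.646 ] [0.527  0.3249 0.3085] [[-0.9449  0.3272 -0.0025]
 [ 0.3272  0.9449  0.0028]
 [ 0.0033  0.0019 -1.    ]]
[ 0.0037  0.0069 -0.0275  0.0006 -0.001  -0.0264]
[ 0.0023  0.0061  0.3925  0.0006 -0.001  -0.0264]
```

Request:
carry_out([
  [[0.003, 0.006, 0.1, 0, 0, -0.026, -0.2], [0.003, 0.006, 0.25, 0, 0, -0.026, -0.2], [0.003, 0.006, 0.35, 0, 0, -0.026, -0.2], [0.003, 0.006, 0.39, 0, 0, -0.026, -0.2], [0.003, 0.006, 0.39, 0, 0, -0.026, -0.4], [0.003, 0.006, 0.39, 0, 0, -0.026, -0.6], [0.003, 0.006, 0.39, 0, 0, -0.026, -1], [0.003, 0.006, 0.39, 0, 0, -0.026, -1], [0.003, 0.006, 0.39, 0, 0, -0.026, -1], [0.003, 0.006, 0.39, 0, 0, -0.026, -1]],
], squeeze=15)

```text
t: 11.75
tool_pos: [0.5271, 0.3267, 0.233]
ee_rot: [-0.0, 0.123, 0.992, 0.002]
force: [-0.3, -1.9, 6.7]
finger_gap: 0.134
grasp_force: 15.0
```

```bash
python3 - <<'E'
from h import *
s=sense();print(s)
d=s["tool_pos"][:2]-[.443,.2193];t=np.radians(-14.34);print("local",d@[np.cos(t),np.sin(t)],d@[-np.sin(t),np.cos(t)])
u=np.array([-np.sin(t),np.cos(t),0]);print("per -y mm",rot(s["ee_rot"]).inv().apply(-u*.01)/.2)
E
```

```text
{'t': 11.75, 'joints': array([-0.6959,  0.4639,  0.0865,  1.6625, -0.0496,  1.0149,  0.731 ]), 'qvel': array([-0.0012, -0.0013,  0.0019, -0.0001, -0.001 ,  0.0008,  0.0005]), 'effort': array([ -0.6919, -62.0857,   1.8829, -32.6706,  -0.3083,  -0.7325,
         0.099 ]), 'tool_pos': array([0.5271, 0.3267, 0.233 ]), 'ee_rot': array([-0.0003,  0.1234,  0.9924,  0.0021]), 'force': array([-0.3092, -1.906 ,  6.6567]), 'torque': array([-0.6033,  0.3105, -0.0947]), 'grasp_force': 15.009711314050946, 'finger_gap': 0.1342573116135432}
local 0.054861455765919054 0.12489180736576447
per -y mm [ 0.0001 -0.05   -0.0002]
```

Request:
carry_out([
  [[0, -0.02, -0.01, 0, 0, 0, -1], [0, -0.05, -0.01, 0, 0, 0, -1], [0, -0.08, -0.01, 0, 0, 0, -1], [0, -0.11, -0.01, 0, 0, 0, -1], [0, -0.14, -0.01, 0, 0, 0, -1], [0, -0.165, -0.01, 0, 0, 0, -1], [0, -0.185, -0.01, 0, 0, 0, -1], [0, -0.2, -0.01, 0, 0, 0, -1], [0, -0.205, -0.01, 0, 0, 0, -1], [0, -0.205, -0.01, 0, 0, 0, -1]],
])

```text
t: 12.75
tool_pos: [0.5168, 0.2869, 0.2332]
ee_rot: [-0.001, 0.123, 0.992, 0.002]
force: [5.1, 1.4, -9.4]
finger_gap: 0.14
grasp_force: 15.0
```

```bash
cat > an.py <<'E'
from chk import *
def an(f):
    g,s=chk(f)
    d=s["tool_pos"][:2]-[.443,.2193];t=np.radians(-14.34);print("tcp local y",d@[-np.sin(t),np.cos(t)],s["finger_gap"],s["grasp_force"])
    pr=lambda n,m:print(n,m.sum(),np.percentile(g[m],[2,50,98],axis=0).round(1).tolist() if m.any() else "")
    pr("anvil",(abs(g[:,0])<20)&(g[:,1]<-70)&(g[:,1]>-99)&(g[:,2]>33.5)&(g[:,2]<38.5))
    pr("blade",(g[:,2]>38)&(g[:,2]<42)&(g[:,1]>45)&(g[:,1]<120)&(g[:,0]<25)&(g[:,0]>8))
    pr("pull",(g[:,2]>38)&(g[:,2]<45)&(abs(g[:,0])<3)&(abs(g[:,1])<82))
    p=np.load(f+".npz")["p"];cv2.imwrite(f"pics/{f}b.png",cv2.resize(p[:,:,::-1],(800,600)))
if __name__=="__main__": an(sys.argv[1])
E
python3 an.py j1
```

```text
[0.5168 0.2869 0.2332] [ 5.113   1.4287 -9.4427] 0.13974414968841384
y -85 88 [[-11.0, 35.3], [0.3, 36.4], [10.7, 37.2]]
y -65 47 [[-4.3, 37.3], [-0.5, 40.4], [4.3, 41.8]]
y -55 78 [[-4.4, 37.0], [-0.1, 40.7], [4.9, 42.4]]
y -45 76 [[-4.5, 37.1], [-0.1, 40.7], [4.4, 42.2]]
y -35 138 [[-10.8, 31.4], [-0.2, 39.4], [10.7, 41.9]]
y -25 86 [[-4.5, 38.1], [-0.6, 40.5], [4.0, 42.1]]
y -15 92 [[-4.7, 37.8], [-0.8, 40.8], [3.7, 42.4]]
y -5 104 [[-4.8, 37.9], [-0.6, 40.8], [4.0, 42.0]]
y 5 105 [[-4.8, 38.1], [-0.9, 40.7], [3.9, 42.3]]
y 15 111 [[-4.6, 37.7], [-0.6, 40.9], [3.7, 42.3]]
y 25 116 [[-4.7, 38.2], [-0.6, 40.6], [4.0, 42.2]]
y 35 306 [[-10.9, 26.3], [-0.6, 34.9], [11.4, 42.0]]
y 45 120 [[-4.6, 38.3], [-0.6, 40.6], [3.8, 42.2]]
y 55 152 [[-5.0, 34.3], [-0.9, 39.2], [4.3, 41.3]]
y 65 314 [[-11.4, 39.2], [0.0, 40.5], [11.1, 41.6]]
y 75 78 [[-10.8, 27.3], [0.0, 36.6], [10.9, 39.6]]
tcp local y 0.0837520326380818 0.13974414968841384 15.009862443257589
anvil 290 [[-12.3, -86.0, 33.8], [-0.2, -80.7, 36.2], [12.1, -77.8, 37.4]]
blade 475 [[8.2, 62.9, 38.9], [16.4, 67.8, 40.5], [24.7, 72.5, 41.6]]
pull 1781 [[-2.9, -62.6, 38.9], [-0.1, 12.9, 41.0], [2.8, 70.9, 42.5]]
```

View pics/j1b.png

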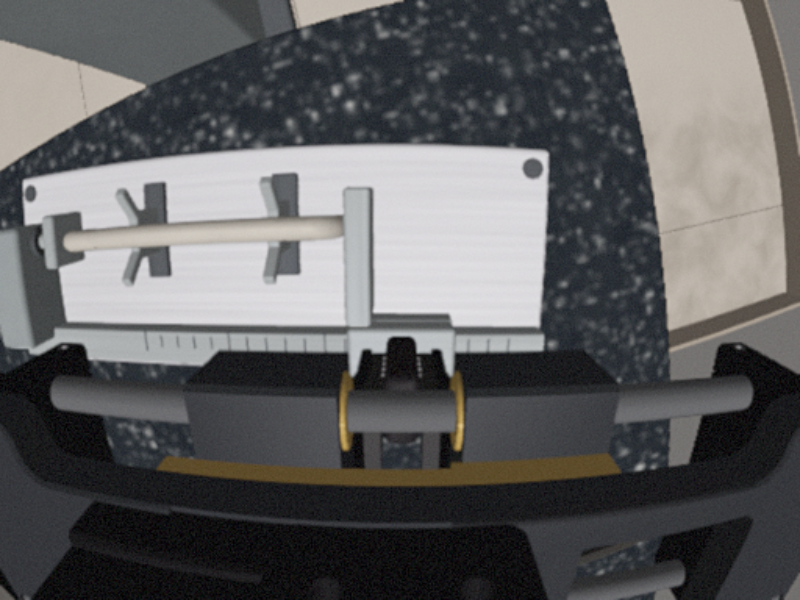

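Request:
carry_out([
  [[0, -0.01, 0.005, 0, 0, 0, -1], [0, -0.02, 0.005, 0, 0, 0, -1], [0, -0.028, 0.005, 0, 0, 0, -1], [0, -0.034, 0.005, 0, 0, 0, -1], [0, -0.034, 0.005, 0, 0, 0, -1], [0, -0.034, 0.005, 0, 0, 0, -1]],
])

```text
t: 13.4
tool_pos: [0.5153, 0.2812, 0.2331]
ee_rot: [-0.0, 0.123, 0.992, 0.003]
force: [2.9, 3.9, -3.3]
finger_gap: 0.137
grasp_force: 15.0
```

```bash
python3 an.py j2|tail -5; python3 - <<'E'
import numpy as np
for f in("j1","j2"):
    p=np.load(f+".npz")["p"].astype(int).sum(-1)//3;print(p[150:153,:70].mean(0).astype(int).tolist())
E
```

```text
y 65 383 [[-11.3, 28.5], [-0.6, 40.3], [11.1, 41.6]]
tcp local y 0.07786373495593034 0.13747848787151548 15.02850559872968
anvil 309 [[-12.4, -87.2, 33.9], [-0.9, -82.0, 36.1], [11.9, -73.0, 38.0]]
blade 483 [[8.1, 57.4, 39.2], [16.5, 62.3, 40.5], [24.8, 67.0, 41.7]]
pull 1782 [[-2.9, -68.7, 38.9], [-0.1, 7.0, 41.0], [2.8, 65.4, 42.5]]
[153, 153, 155, 155, 155, 155, 157, 154, 149, 141, 126, 103, 80, 71, 69, 71, 69, 69, 71, 72, 77, 76, 52, 31, 55, 107, 134, 149, 167, 172, 172, 173, 167, 155, 131, 94, 76, 73, 76, 74, 88, 127, 152, 160, 163, 164, 167, 167, 169, 169, 170, 172, 172, 173, 175, 174, 173, 175, 178, 176, 177, 179, 179, 181, 182, 182, 183, 184, 183, 185]
[156, 155, 157, 157, 157, 158, 157, 157, 157, 157, 158, 157, 151, 143, 131, 107, 83, 68, 68, 69, 72, 70, 69, 72, 79, 78, 54, 32, 49, 98, 145, 162, 170, 171, 172, 172, 165, 150, 116, 83, 105, 143, 162, 167, 168, 169, 170, 173, 173, 172, 176, 177, 176, 178, 178, 177, 177, 179, 179, 179, 180, 181, 184, 183, 184, 185, 185, 186, 187, 187]
```

Request:
carry_out([
  [[0, -0.01, 0, 0, 0, 0, -1], [0, -0.015, 0, 0, 0, 0, -1], [0, -0.018, 0, 0, 0, 0, -1], [0, -0.018, 0, 0, 0, 0, -1], [0, -0.018, 0, 0, 0, 0, -1], [0, -0.018, 0, 0, 0, 0, -1]],
])

```text
t: 14.05
tool_pos: [0.5144, 0.2779, 0.2331]
ee_rot: [0.0, 0.123, 0.992, 0.003]
force: [4.7, 4.4, -5.1]
finger_gap: 0.139
grasp_force: 15.0
```

```bash
python3 an.py j3|tail -4; python3 - <<'E'
from h import *
t=np.radians(-14.34);G=np.array([[np.cos(t),np.sin(t)],[-np.sin(t),np.cos(t)]]);c0=np.array([.443,.2193])
for f in("g2","j1","j2","j3"):
    X,_=cloud(f);g=np.c_[(X[:,:2]-c0)@G.T,X[:,2]]*1000
    m=(abs(g[:,0])>6)&(abs(g[:,0])<11)&(g[:,1]<-70)&(g[:,1]>-96)&(g[:,2]>34)&(g[:,2]<38.5)
    b=(g[:,2]>38)&(g[:,2]<42)&(g[:,1]>45)&(g[:,1]<120)&(g[:,0]<25)&(g[:,0]>8)
    print(f,m.sum(),np.percentile(g[m][:,1],[2,10,50,90,98]).round(2),np.percentile(g[b][:,1],[2,50,98]).round(2) if b.any() else "")
E
```

```text
tcp local y 0.07450017232764285 0.13860388492029396 15.033384228063369
anvil 315 [[-12.4, -90.5, 33.8], [-1.1, -85.1, 36.2], [12.1, -73.9, 37.8]]
blade 475 [[8.2, 54.1, 39.1], [16.3, 59.0, 40.4], [24.8, 63.7, 41.7]]
pull 1773 [[-2.9, -71.3, 38.9], [-0.1, 3.9, 41.0], [2.8, 61.6, 42.4]]
g2 99 [-86.41 -85.74 -82.61 -79.53 -78.91] 
j1 109 [-85.58 -84.9  -80.77 -78.83 -78.1 ] [62.93 67.84 72.52]
j2 112 [-87.06 -85.68 -82.43 -79.98 -79.4 ] [57.39 62.29 66.99]
j3 111 [-90.33 -89.03 -85.7  -82.98 -82.33] [54.11 59.   63.69]
```

Request:
carry_out([
  [[0, 0, 0, 0, 0, 0, -0.6], [0, 0, 0, 0, 0, 0, -0.45], [0, 0, 0, 0, 0, 0, -0.3], [0, 0, -0.1, 0, 0, 0, -0.3], [0, 0, -0.25, 0, 0, 0, -0.3], [0, 0, -0.45, 0, 0, 0, -0.3], [0, 0, -0.6, 0, 0, 0, -0.3], [0, 0, -0.6, 0, 0, 0, -0.3]],
])

```text
t: 14.9
tool_pos: [0.5152, 0.2768, 0.3575]
ee_rot: [0.002, 0.123, 0.992, 0.004]
force: [0.6, 0.7, 0.5]
finger_gap: 0.352
grasp_force: 0.0
```

```bash
python3 an.py k1; python3 - <<'E'
from h import *
t=np.radians(-14.34);G=np.array([[np.cos(t),np.sin(t)],[-np.sin(t),np.cos(t)]]);c0=np.array([.443,.2193])
for f in("j3","k1"):
    X,_=cloud(f);g=np.c_[(X[:,:2]-c0)@G.T,X[:,2]]*1000
    m=(abs(g[:,0])>6)&(abs(g[:,0])<11)&(g[:,1]<-70)&(g[:,1]>-96)&(g[:,2]>34)&(g[:,2]<38.5)
    h=(abs(g[:,2]-42)<1.5)&(g[:,1]<-96)&(g[:,1]>-135)&(g[:,0]>-20)&(g[:,0]<60)
    print(f,np.percentile(g[m][:,1],[2,10,50,90,98]).round(2),np.percentile(g[h][:,1],[2,50,98]).round(1) if h.any() else "")
E
```

```text
[0.5152 0.2768 0.3575] [0.5519 0.7017 0.4999] 0.35194084547294324
y -85 151 [[-11.0, 25.6], [0.6, 35.2], [11.5, 37.3]]
y -75 29 [[-4.3, 36.6], [-0.1, 39.7], [4.6, 41.7]]
y -65 36 [[-3.8, 37.7], [0.3, 40.8], [5.0, 42.5]]
y -55 36 [[-4.3, 37.6], [-0.1, 40.8], [4.4, 42.4]]
y -45 40 [[-3.7, 36.8], [0.4, 40.7], [5.0, 42.6]]
y -35 67 [[-10.4, 31.2], [-0.2, 38.0], [10.9, 42.2]]
y -25 39 [[-3.8, 37.2], [0.4, 40.4], [4.8, 42.0]]
y -15 45 [[-4.4, 37.7], [-0.4, 40.6], [4.7, 42.8]]
y -5 43 [[-4.0, 36.7], [0.0, 40.6], [4.4, 42.2]]
y 5 47 [[-4.6, 37.6], [0.2, 40.6], [4.6, 42.4]]
y 15 46 [[-4.4, 36.8], [-0.4, 40.7], [5.0, 42.4]]
y 25 44 [[-4.1, 36.3], [-0.2, 41.0], [4.2, 42.6]]
y 35 105 [[-11.0, 28.1], [-0.0, 35.4], [11.4, 42.2]]
y 45 50 [[-4.7, 36.5], [-0.3, 39.4], [4.5, 41.6]]
y 55 94 [[-10.9, 33.0], [0.4, 40.5], [11.3, 41.5]]
y 65 47 [[-11.2, 27.5], [-0.1, 38.6], [10.9, 41.2]]
tcp local y 0.07355274686160171 0.35194084547294324 0.0
anvil 171 [[-12.5, -90.3, 33.9], [0.4, -85.7, 36.3], [12.6, -74.4, 38.2]]
blade 164 [[8.3, 53.9, 38.9], [16.5, 58.5, 40.4], [24.5, 63.0, 41.8]]
pull 732 [[-2.9, -73.3, 39.0], [-0.1, -3.2, 41.0], [2.8, 61.1, 42.7]]
j3 [-90.33 -89.03 -85.7  -82.98 -82.33] [-124.3 -111.4 -100.7]
k1 [-90.31 -89.64 -86.4  -83.52 -82.92] [-125.  -112.6 -101.2]
```

View pics/k1b.png

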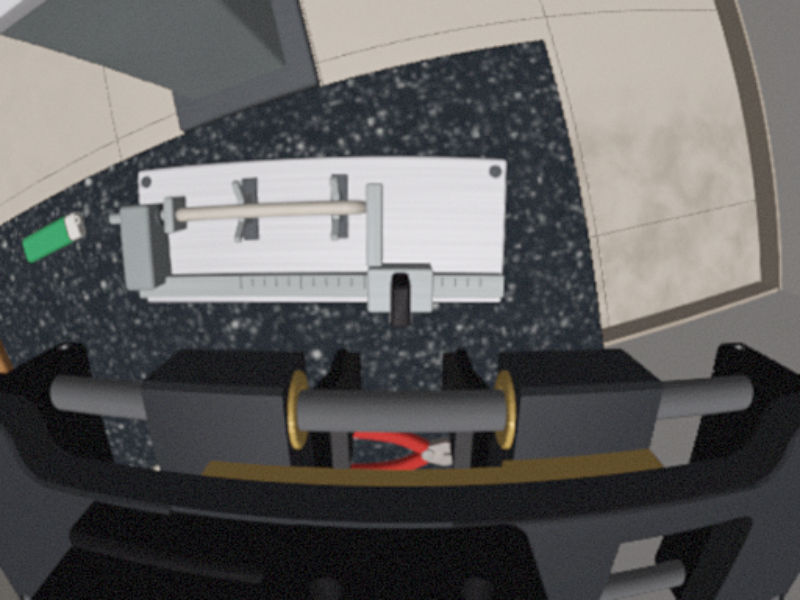

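The picture shows the pull lying legs down in both rests, at about (180–365, 212). It is held between the anvil at (173, 213) and the jaw blade at (374, 225). The anvil is pushed in about 4.5–5 mm, the gripper is clear, and I'm handing in.

```bash
python3 -c "from plant import *;print(sign_off())"
```

```text
the job is handed in; nothing more can be done
None
```

The job is handed in: the pull lies legs down in both rests, gripped between jaw and anvil, with the anvil pushed in about 5 mm of its 10 mm travel by camera measurement; the arm took about 15 s.

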